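Refit the collector lens of a microscope illuminator

ROBOT

A 6-joint arm with a two-finger parallel gripper is mounted at the origin on the work surface. World frame = base frame: x ahead of the robot, y to its left, z up, the work surface at z = 0. Lengths are in mm, angles in rad, forces in N, time in s.
With the tool pointing down it reaches from about 300 to 775 mm from the base axis. Payload 14.6 kg.
Tool frame: the origin (TCP) lies midway between the tips of the shut fingers; the grasp point (between the pads) lies 19 mm behind it; z points along the fingers, y is the direction in which the jaws open and shut (so a half turn about z gives the same grasp; the last joint's range is limited). The gripper opens to 85 mm and grips with 20 to 120 N. Pads are 22 mm wide; open, the fingers measure 114 mm over their backs; the gripper's body (76 mm by 85 mm) begins 54 mm behind the grasp point. The pads swing forward as they close: fully open they stand 13 mm farther back than shut.
Start: joints at [1.165, 0.3, 1.521, -0, 1.321, -0.067], TCP at [182.793, 518.725, 202.581] pointing down, gripper open.
Joint ranges: [-3.03, 3.03], [-0.79, 2.21], [0.23, 2.52], [-1.04, 4.18], [0, 3.07], [-2.55, 2.55]. Speed limits (rad/s): [2.22, 2.22, 2.57, 3.14, 3.14, 3.14].

INTERFACE

Orientations are given as a rotation vector (axis times angle).
In Python, from rig import arm, snapshot gives the robot as it stands.
- The arm moves only by the tool play_rows, never from a script. Its arguments are lists of equal length, an entry for each row: "delta_pos": the shift along the tool's x, y, z in mm, a list of three; "rotation": the turn, a rotation vector about the tool's x, y, z in degrees, a list of three; "hand": the closure, from 0 (fully open) to 1 (shut). In form: {"delta_pos": [[dx, dy, dz], ...], "rotation": [[rx, ry, rz], ...], "hand": [hand, ...]}. A call has 1 to 20 rows; each row is the pose to reach, as a shift and turn from the pose measured when the call began, along the tool's axes at that moment; what a row does not reach only later rows make up. A row lasts 1/8 s, in which the tool goes at most 62.5 mm and 10.7 degrees, less where a joint would pass 70% of its speed; a pose out of reach is approached as far as the arm can. A call with a gripper value outside its range is refused whole. The fingers move at their own pace and stop on an object; "grip_force" is the grip in N (left out, the last holds). Time passes only in rows, so rows that repeat a pose let the fingers close. It gives the time, the measured TCP pose, the force and the opening at its end, in the units of the state.
- arm.state(): the state, without advancing time (a new reading comes with each control period).
- snapshot(name): name is "side" or "top" or "wrist"; returns a dict with "pixels" (400x640x3 uint8, blue, green, red), "camera_matrix" (3x3 intrinsics, pixels), "origin" and "rotation" of the camera in the world; the wrist camera has in their place "mount" (4x4, takes a point from camera to tool coordinates, whose origin is the TCP and whose axes are the flange's). Camera axes: x right, y down, z forward; pixel columns grow to the right and rows downward; lengths in mm; the calibration is good to about 2 mm. The wrist camera is an equidistant fisheye: a pixel r from the principal point sees the ray r / f radians off the axis. A picture is of the moment at which its call begins: read the wrist's pose just before it. There is no depth.
- arm.sign_off(): hands the job in, once; it reports no verdict.
The state is a dict: "time": time; "joint_pos": joint angles; "joint_velocities": joint speeds; "joint_torque": joint torques, N m; "ee_pos": TCP position; "eef_rot": TCP orientation; "wrist_force": force on the tool from outside, world axes, zero at the start; "torque": the same for the moment, N m; "opening": finger opening in mm.
Only numpy, scipy, OpenCV 4.12 (cv2) and the standard library are available. Lean on these libraries where they do the work, as an engineer would, in place of code of your own. Each camera call takes 0.05 s, during which the arm holds its last target. There are 200 camera calls.

TASK

Refit the collector lens of the microscope illuminator: lay the domed lens, dome up, down into the illuminator's lens cell until it sits fully home (do not let it fall in from a height), then put the knurled retaining ring over it and screw it down clockwise until it is snug, so the lens cannot rattle but is not overtightened. Let go of the ring, and leave the other things on the bench where they are.

Things in the scene. Friction and masses are not known exactly. Their poses are not given: they have to be found in the camera images.
- lens: Collector lens, clear glass disc 36 mm across, 28 g: cylindrical edge 8 mm tall (lowest 1.2 mm bevelled), flat rim on top and in its middle a dome 26 mm across, 5 mm higher (13 mm in all). Lies flat side down, dome up, on the mat. Origin: centre of the flat underside, z up through the dome. Grip it by the upper half of its edge.
- ring: Retaining ring: knurled bare-metal collar 60 mm outside, 16 mm tall, 35 to 60 g, lying right way up. Its top flange, 3 mm thick with a 28 mm hole, comes down on the lens rim; inside the 52 mm bore, 3 mm above the bottom, three thread lugs 2.2 mm thick reach in to 46.4 mm. Origin: centre of its underside, z up. Right-hand thread: clockwise from above goes down.
- illuminator: Fixed cream lamp box, 104 x 88 x 42 mm, with the round dark lens cell upright in the middle of its top: 22 mm tall, bore 38 mm, outside 44.4 mm (50 mm over the thread). Three-start thread outside, 18 mm down per full turn, 6 mm between ridges (2.4 mm thick). Where round the cell the ridges begin differs each time. Origin: centre of the underside, z up.
- cell_rim (a point): Centre of the cell's open top, 64 mm above the illuminator's underside; its edges are bevelled 1 mm. A ring set on squarely rests its lugs on the ridges, underside 4 to 10 mm below this point by the chance of the thread. Turned down, its flange first touches the seated lens with the underside 11 mm below; then come about 0.5 rad of free play before the thread draws tight. In all 0.9 to 3 rad.
- cell_seat (a point): Centre of the flat, spring-backed seat inside the cell, 6 mm below the rim; the lens underside rests here, its rim then 2 mm proud of the cell. The seat gives 1 mm per 20 N. As the thread draws tight the resisting moment steps up by 0.1 N m or more, to be felt from the wrist; 0.1 to 0.25 rad beyond that is snug, 0.5 rad is overtight.
- eyepiece: Bystander: black eyepiece standing upright, 31 mm wide at the top, 43 mm tall. Origin: underside centre.
- objective: Bystander: steel objective standing upright, 24 mm wide, 42 mm tall. Origin: underside centre.
- spacer: Bystander: plain smooth metal ring lying flat, 52 mm outside, 44 mm bore, only 6 mm tall, no flange; not the retaining ring. Origin: underside centre.
- filter_disc: Bystander: flat frosted filter disc lying flat, 45 mm across, 5 mm thick, no dome; too wide for the cell. Origin: underside centre.
Things that resemble listed ones, but are neither listed nor needed, are in the scene too. Of the things that look like the lens, the smaller one is meant. Several things look just like the ring: the one meant starts farthest from the robot's base.

How it is judged:
By the outcome, as a careful person would: the job done as asked, in the order asked, and still so for the second after the job is handed in, with the robot touching nothing.
It also fails if it takes over 67 s, if anything falls off the work surface, if the arm or the gripper's body presses on something with over 40 N, if the wrist force passes 120 N, or if a joint passes its speed limit or range.

## Working session

There is one attempt and no reset: what is moved stays moved. The work goes in short steps, Python scripts to look and compute and a tool call to move; the robot and the scene stay as the last step left them, time stands still between calls to the robot, and variables do not carry over. Pictures are saved under pics/ and viewed, about 8 in all and at most 12, crops included, and the job is handed in when it is done.

Besides the shell and the picture viewer there is one more tool, called in YAML: its name, and indented under it one key for each argument. play_rows: Moves the arm, as the interface text tells. Its arguments: {"type":"object","properties":{"delta_pos":{"type":"array"},"rotation":{"type":"array"},"hand":{"type":"array"},"grip_force":{"type":"number"}},"required":["delta_pos","rotation","hand"]}

```bash
ls; mkdir -p pics; cat > h.py <<'E'
import numpy as np, cv2
from scipy.spatial.transform import Rotation as R
from rig import arm, snapshot
def snap(n,f):
    st=arm.state(); s=snapshot(n); cv2.imwrite(f'pics/{f}.png',s['pixels']); s['st']=st
    np.save(f'pics/{f}.npy',s,allow_pickle=True); return s
def load(f): return np.load(f'pics/{f}.npy',allow_pickle=True).item()
def pix2w(s,u,v,z):
    K=np.array(s['camera_matrix'])
    x=(u-K[0,2])/K[0,0]; y=(v-K[1,2])/K[1,1]
    if 'mount' in s:
        r=np.hypot(x,y); d=np.array([np.sin(r)*x/max(r,1e-9),np.sin(r)*y/max(r,1e-9),np.cos(r)])
        M=np.array(s['mount']); Rt=R.from_rotvec(s['st']['eef_rot']).as_matrix()
        o=Rt@M[:3,3]+np.array(s['st']['ee_pos']); d=Rt@M[:3,:3]@d
    else:
        o=np.array(s['origin']); d=np.array(s['rotation'])@np.array([x,y,1.])
    return o+d*(z-o[2])/d[2]
E
python3 - <<'E'
from h import *
for n in ('top','side'):
    s=snap(n,n+'0'); print(n,s['camera_matrix'],s['origin'],s['rotation'])
s=snap('wrist','wrist0');print(s['camera_matrix'],s['mount']); print(arm.state())
E
```

```text
pics
top [[440.10149318   0.         322.82376562]
 [  0.         440.10149318 200.77949356]
 [  0.           0.           1.        ]] [ 467.62703613    3.62463768 1027.82561855] [-2.22757496  2.18135978 -0.09375181]
side [[416.11616506   0.         318.29100055]
 [  0.         416.11616506 195.72005016]
 [  0.           0.           1.        ]] [388.8860296  654.31745373 606.28207957] [-0.33735285  2.73171679 -1.32103461]
[[309.70691629   0.         317.09102314]
 [  0.         309.70691629 196.70964946]
 [  0.           0.           1.        ]] [[-4.12552981e-04 -9.65392882e-01 -2.60799567e-01  6.69044458e+01]
 [ 9.99999806e-01 -5.19738465e-04  3.42020943e-04  1.65523223e+00]
 [-4.65732150e-04 -2.60799375e-01  9.65392909e-01 -1.72429849e+02]
 [ 0.00000000e+00  0.00000000e+00  0.00000000e+00  1.00000000e+00]]
{'time': 0.15, 'joint_pos': array([ 1.16541128e+00,  3.00354264e-01,  1.52142687e+00,  2.13651028e-05,
        1.32072848e+00, -6.66047158e-02]), 'joint_velocities': array([-0.0018602 , -0.00160062, -0.0012156 , -0.00114158, -0.00102838,
        0.00073806]), 'joint_torque': array([ 1.41376775e-03, -5.43662882e+01, -3.61891508e+01, -1.34852138e-05,
        3.07007722e-03,  5.89766682e-05]), 'ee_pos': array([182.70364258, 518.54837638, 202.15066443]), 'eef_rot': array([-5.29582304e-01, -3.09639655e+00,  1.39273512e-03]), 'wrist_force': array([ 0.19586527, -0.87982542,  1.14161019]), 'torque': array([0.01784275, 0.0041915 , 0.00387401]), 'opening': 85.5036938835526}
```

View pics/top0.png

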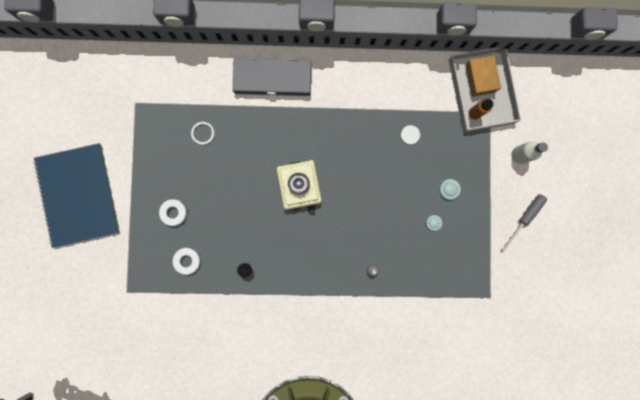

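```bash
sed -i "s/np.array(s\['rotation'\])@/R.from_rotvec(s['rotation']).as_matrix()@/" h.py
python3 - <<'E'
from h import *
s=load('top0')
for n,u,v,z in [('lensS',434,223,8),('lensL',450,189,8),('ringA',172.5,213,16),('ringB',186,262,16),('cell',298,183.5,64),('spacer',202,133,6),('filter',411,134,5),('eyep',245,271,43),('obj',372,271,42)]:
    p=pix2w(s,u,v,z); print(n,p.round(1),np.hypot(*p[:2]).round(1))
im=s['pixels']
a=cv2.resize(im[100:300,120:300],None,fx=4,fy=4,interpolation=cv2.INTER_CUBIC)[:600]
A=cv2.resize(im[170:290,140:240],None,fx=4,fy=4,interpolation=cv2.INTER_CUBIC)
B=cv2.resize(im[170:290,390:490],None,fx=4,fy=4,interpolation=cv2.INTER_CUBIC)
cv2.imwrite('pics/crop.png',np.hstack([A,B]))
E
```

```text
lensS [ 481.3 -283.2    8. ] 558.4
lensL [ 561.7 -320.6    8. ] 646.7
ringA [491.7 319.3  16. ] 586.3
ringB [381.4 284.6  16. ] 475.8
cell [561.   33.8  64. ] 562.1
spacer [679.7 261.7   6. ] 728.3
filter [ 690.2 -228.2    5. ] 727.0
eyep [366.2 146.9  43. ] 394.6
obj [ 371. -135.   42.] 394.8
```

View pics/crop.png

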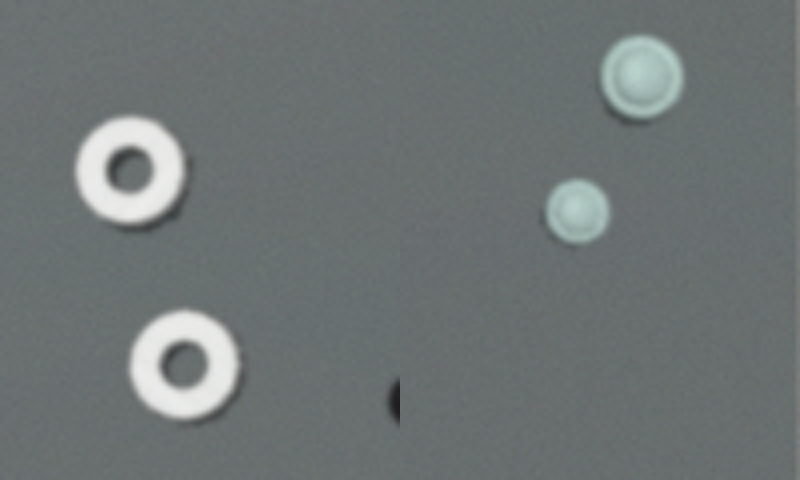

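View pics/side0.png

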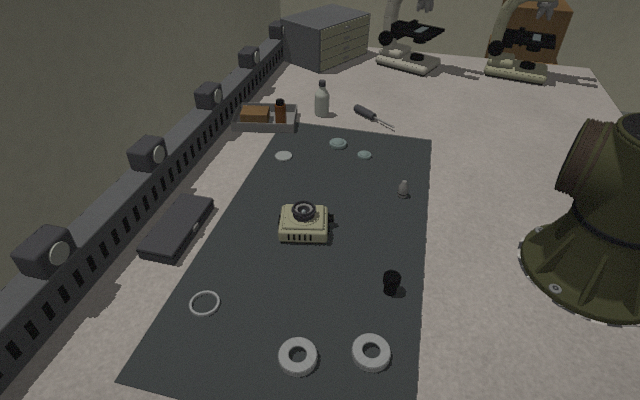

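Mistakable: lens-likes at (434,223) small, (450,189) large, filter (411,134); ring-likes at (172,213), (186,262), spacer (202,133). Chosen: lens (434,223), ring (172,213), which is 586 mm from the base against 476 mm. The crop and side view confirm domes and flanges. I'll survey the cell from close by first.

```bash
cat >> h.py <<'E'
def go(x,y,z):
    st=arm.state(); Rt=R.from_rotvec(st['eef_rot']).as_matrix()
    d=Rt.T@(np.array([x,y,z])-st['ee_pos']); print('delta',d.round(2),'dist',np.linalg.norm(d).round(1),'tilt deg',np.degrees(Rt[:,2][:2]).round(2)); return d
E
python3 - <<'E'
from h import *
go(561,34,156); print(arm.state()['ee_pos'])
Rt=R.from_rotvec(arm.state()['eef_rot']).as_matrix(); print(Rt.round(4))
E
```

```text
delta [-517.83 -331.24   46.41] dist 616.5 tilt deg [-0.02 -0.05]
[182.70364258 518.54837638 202.15066443]
[[-9.432e-01  3.323e-01 -4.000e-04]
 [ 3.323e-01  9.432e-01 -8.000e-04]
 [ 1.000e-04 -9.000e-04 -1.000e+00]]
```

play_rows:
  delta_pos:
    - [-518,-331,46]
    - [-518,-331,46]
    - [-518,-331,46]
    - [-518,-331,46]
    - [-518,-331,46]
    - [-518,-331,46]
    - [-518,-331,46]
    - [-518,-331,46]
    - [-518,-331,46]
    - [-518,-331,46]
    - [-518,-331,46]
    - [-518,-331,46]
    - [-518,-331,46]
    - [-518,-331,46]
  rotation:
    - [0,0,0]
    - [0,0,0]
    - [0,0,0]
    - [0,0,0]
    - [0,0,0]
    - [0,0,0]
    - [0,0,0]
    - [0,0,0]
    - [0,0,0]
    - [0,0,0]
    - [0,0,0]
    - [0,0,0]
    - [0,0,0]
    - [0,0,0]
  hand: [0.4,0.4,0.4,0.4,0.4,0.4,0.4,0.4,0.4,0.4,0.4,0.4,0.4,0.4]
  grip_force: 40

```text
time: 1.9
ee_pos: [561.0, 35.0, 156.8]
eef_rot: [0.528, 3.097, -0.001]
wrist_force: [-0.0, -0.1, 0.2]
opening: 51.1
```

```bash
python3 - <<'E'
from h import *
s=snap('wrist','wcell'); st=s['st']; print(st['time'],st['ee_pos'],st['eef_rot'],st['joint_pos'],st['wrist_force'],st['opening'])
cv2.imwrite('pics/wcell_c.png',cv2.resize(s['pixels'][120:400,180:460],None,fx=2,fy=2))
go(481,-283,100)
E
```

```text
1.9 [561.00484775  35.00727746 156.75605662] [ 5.27610000e-01  3.09672257e+00 -1.20050597e-03] [-2.45198121e-03  3.67044120e-01  1.54153614e+00 -8.41964429e-04
  1.23289731e+00 -1.23545634e+00] [-0.04029818 -0.12200957  0.16818255] 51.12550529773239
delta [ -29.77 -326.4    56.95] dist 332.7 tilt deg [ 0.   -0.05]
```

View pics/wcell_c.png

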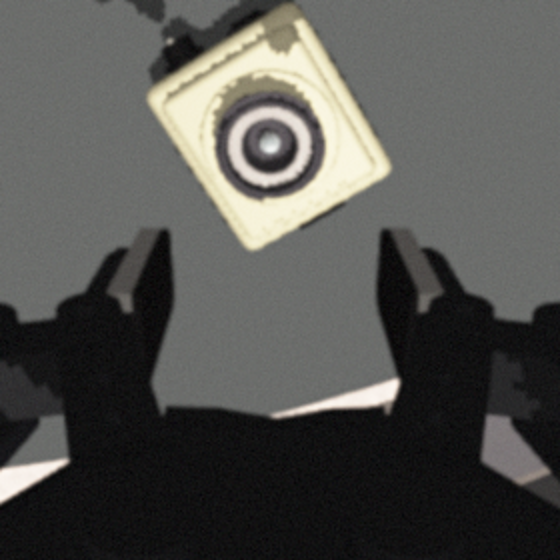

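```bash
python3 - <<'E'
from h import *
s=load('wcell'); im=s['pixels'][155:225,280:350].copy()
big=cv2.resize(im,None,fx=8,fy=8,interpolation=cv2.INTER_CUBIC)
# predicted projection for centre guess at (270,143) crop
c=pix2w(s,180+270/2,120+143/2,64); print(c)
def w2pix(s,p):
    M=np.array(s['mount']);Rt=R.from_rotvec(s['st']['eef_rot']).as_matrix();K=np.array(s['camera_matrix'])
    q=M[:3,:3].T@(Rt.T@(np.array(p)-s['st']['ee_pos'])-M[:3,3]); r=np.hypot(q[0],q[1]);t=np.arctan2(r,q[2])
    return np.array([K[0,2]+K[0,0]*t*q[0]/r,K[1,2]+K[1,1]*t*q[1]/r])
for rad,z,col in ((19,64,(0,255,0)),(22.2,64,(0,0,255)),(25,58,(255,0,0))):
    pts=np.array([(w2pix(s,[c[0]+rad*np.cos(a),c[1]+rad*np.sin(a),z])-[279.5,154.5])*8 for a in np.linspace(0,6.28,60)],int)
    cv2.polylines(big,[pts],True,col,1)
cv2.imwrite('pics/cellbig.png',big)
E
sed -n '/^def w2pix/,$p' /dev/null; cat >> h.py <<'E'
def w2pix(s,p):
    M=np.array(s['mount']);Rt=R.from_rotvec(s['st']['eef_rot']).as_matrix();K=np.array(s['camera_matrix'])
    q=M[:3,:3].T@(Rt.T@(np.array(p)-s['st']['ee_pos'])-M[:3,3]); r=np.hypot(q[0],q[1]);t=np.arctan2(r,q[2])
    return np.array([K[0,2]+K[0,0]*t*q[0]/r,K[1,2]+K[1,1]*t*q[1]/r])
def overlay(s,f,x0,y0,w,k,circs):
    big=cv2.resize(s['pixels'][y0:y0+w,x0:x0+w],None,fx=k,fy=k,interpolation=cv2.INTER_CUBIC)
    for cx,cy,z,rad,col in circs:
        pts=np.array([(w2pix(s,[cx+rad*np.cos(a),cy+rad*np.sin(a),z])-[x0-.5,y0-.5])*k for a in np.linspace(0,6.28,60)],int)
        cv2.polylines(big,[pts],True,col,1)
    cv2.imwrite(f'pics/{f}.png',big)
E
```

```text
[560.9577137   34.85453733  64.        ]
```

View pics/cellbig.png

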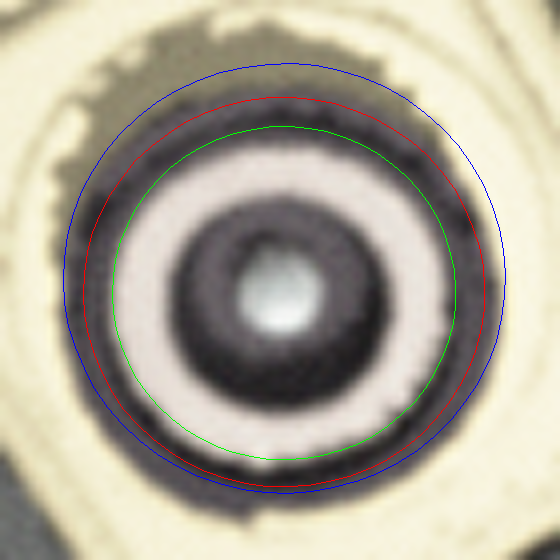

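play_rows:
  delta_pos:
    - [-30,-326,57]
    - [-30,-326,57]
    - [-30,-326,57]
    - [-30,-326,57]
    - [-30,-326,57]
    - [-30,-326,57]
    - [-30,-326,57]
    - [-30,-326,57]
    - [-30,-326,57]
    - [-30,-326,57]
  rotation:
    - [0,0,0]
    - [0,0,0]
    - [0,0,0]
    - [0,0,0]
    - [0,0,0]
    - [0,0,0]
    - [0,0,0]
    - [0,0,0]
    - [0,0,0]
    - [0,0,0]
  hand: [0.4,0.4,0.4,0.4,0.4,0.4,0.4,0.4,0.4,0.4]

```text
time: 3.2
ee_pos: [481.7, -282.0, 100.2]
eef_rot: [0.526, 3.097, -0.001]
wrist_force: [0.0, -0.4, -0.5]
opening: 51.0
```

```bash
python3 - <<'E'
from h import *
s=snap('wrist','wlens'); st=s['st']; print(st['ee_pos'])
g=[w2pix(s,[481.3,-283.2,8])]; u,v=g[0].astype(int); print(u,v)
overlay(s,'lensbig',u-40,v-40,80,7,[(481.3,-283.2,8,18,(0,0,255)),(481.3,-283.2,8,13,(0,255,0))])
s2=load('wcell'); c=(562.0,34.15)
overlay(s2,'cell2',280,155,70,8,[(*c,63,19,(0,255,0)),(*c,58,19,(255,0,0)),(*c,64,22.2,(0,0,255))])
a=cv2.imread('pics/lensbig.png');b=cv2.imread('pics/cell2.png')
cv2.imwrite('pics/two.png',np.hstack([cv2.resize(a,(400,400)),cv2.resize(b,(400,400))]))
E
```

```text
[ 481.74515868 -281.97271143  100.20762115]
313 191
```

View pics/two.png

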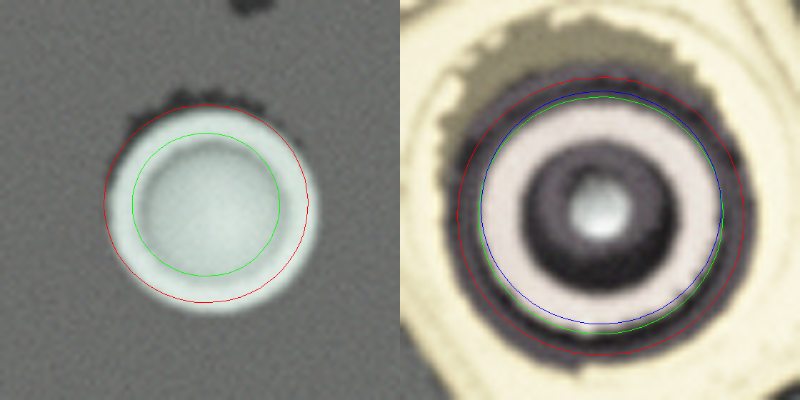

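```bash
python3 - <<'E'
from h import *
go(482.9,-282.5,3.5)
E
```

```text
delta [-1.26  0.14 96.63] dist 96.6 tilt deg [ 0.02 -0.05]
```

play_rows:
  delta_pos:
    - [-1.3,0.1,50]
    - [-1.3,0.1,80]
    - [-1.3,0.1,90]
    - [-1.3,0.1,96.6]
    - [-1.3,0.1,96.6]
    - [-1.3,0.1,96.6]
  rotation:
    - [0,0,0]
    - [0,0,0]
    - [0,0,0]
    - [0,0,0]
    - [0,0,0]
    - [0,0,0]
  hand: [0.4,0.4,0.4,0.4,0.4,0.4]

```text
time: 4.0
ee_pos: [483.4, -282.8, 4.5]
eef_rot: [0.526, 3.095, -0.002]
wrist_force: [-0.4, -0.1, -0.3]
opening: 51.3
```

play_rows:
  delta_pos:
    - [0,0,0]
    - [0,0,0]
    - [0,0,0]
    - [0,0,0]
    - [0,0,0]
  rotation:
    - [0,0,0]
    - [0,0,0]
    - [0,0,0]
    - [0,0,0]
    - [0,0,0]
  hand: [0.5,0.6,0.65,0.65,0.65]
  grip_force: 30

```text
time: 4.62
ee_pos: [483.4, -282.9, 4.5]
eef_rot: [0.526, 3.095, -0.002]
wrist_force: [-0.2, 1.2, 0.2]
opening: 30.1
```

```bash
python3 - <<'E'
from h import *
s=snap('wrist','wgrip'); st=s['st']; print(st['time'],st['ee_pos'],st['wrist_force'],st['torque'],st['opening'])
u,v=w2pix(s,[482.9,-282.5,8]).astype(int); print(u,v)
p=st['ee_pos']
overlay(s,'gripbig',u-50,v-50,100,6,[(p[0],p[1],8,18,(0,0,255))])
E
```

```text
4.625 [ 483.37969162 -282.85767692    4.48622167] [-0.2029321   1.22249745  0.18079036] [ 0.08330371 -0.01060305 -0.03530129] 30.069673904041522
314 230
```

View pics/gripbig.png

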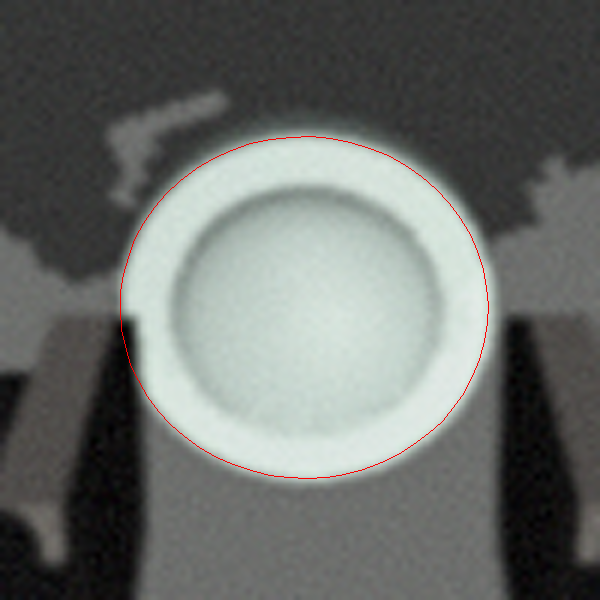

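```bash
python3 - <<'E'
from h import *
for f,a,b in (('wcell',(266,235),(368.5,235)),('wgrip',(286.8,233.3),(348.2,233.3))):
    s=load(f); st=s['st']; Rt=R.from_rotvec(st['eef_rot']).as_matrix()
    for dz in (0,5,10,15,20,25,30):
        P=[Rt.T@(pix2w(s,*q,st['ee_pos'][2]+dz)-st['ee_pos']) for q in (a,b)]
        print(f,st['opening'],dz,np.round(P,1).tolist(),round(P[1][1]-P[0][1],1))
s=load('wgrip'); cv2.imwrite('pics/gripfull.png',s['pixels'])
E
```

```text
wcell 51.12550529773239 0 [[-3.7, -29.2, 0.0], [-3.7, 32.8, -0.0]] 62.1
wcell 51.12550529773239 5 [[-1.6, -28.3, -5.0], [-1.7, 31.9, -5.0]] 60.3
wcell 51.12550529773239 10 [[0.4, -27.4, -10.0], [0.4, 31.0, -10.0]] 58.5
wcell 51.12550529773239 15 [[2.5, -26.5, -15.0], [2.4, 30.1, -15.0]] 56.7
wcell 51.12550529773239 20 [[4.5, -25.6, -20.0], [4.5, 29.2, -20.0]] 54.9
wcell 51.12550529773239 25 [[6.5, -24.8, -25.0], [6.5, 28.3, -25.0]] 53.1
wcell 51.12550529773239 30 [[8.6, -23.9, -30.0], [8.6, 27.4, -30.0]] 51.3
wgrip 30.069673904041522 0 [[-2.4, -16.5, 0.0], [-2.5, 20.4, -0.0]] 36.9
wgrip 30.069673904041522 5 [[-0.4, -16.0, -5.0], [-0.4, 19.9, -5.0]] 35.8
wgrip 30.069673904041522 10 [[1.6, -15.4, -10.0], [1.6, 19.3, -10.0]] 34.7
wgrip 30.069673904041522 15 [[3.6, -14.9, -15.0], [3.6, 18.8, -15.0]] 33.7
wgrip 30.069673904041522 20 [[5.6, -14.4, -20.0], [5.6, 18.2, -20.0]] 32.6
wgrip 30.069673904041522 25 [[7.6, -13.9, -25.0], [7.6, 17.7, -25.0]] 31.5
wgrip 30.069673904041522 30 [[9.6, -13.3, -30.0], [9.6, 17.1, -30.0]] 30.5
```

View pics/gripfull.png

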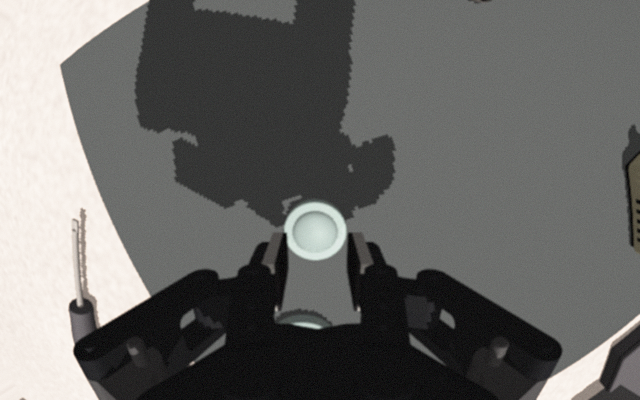

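play_rows:
  delta_pos:
    - [0,0,0]
    - [0,0,0]
    - [0,0,0]
  rotation:
    - [0,0,0]
    - [0,0,0]
    - [0,0,0]
  hand: [0.68,0.68,0.68]

```text
time: 5.05
ee_pos: [483.4, -282.8, 4.5]
eef_rot: [0.526, 3.095, -0.002]
wrist_force: [-0.2, -0.5, 0.2]
opening: 27.2
```

```bash
python3 - <<'E'
from h import *
s=snap('side','side1'); im=s['pixels']; st=s['st'];print(st['opening'],st['wrist_force'],st['torque'])
c=np.array([364,155]); 
a=cv2.resize(im[85:205,300:440],(700,600),interpolation=cv2.INTER_CUBIC); cv2.imwrite('pics/side1c.png',a)
E
```

```text
27.20979806162927 [-0.24026721 -0.49575479  0.19616858] [-0.0126255  -0.00437206 -0.01007194]
```

View pics/side1c.png

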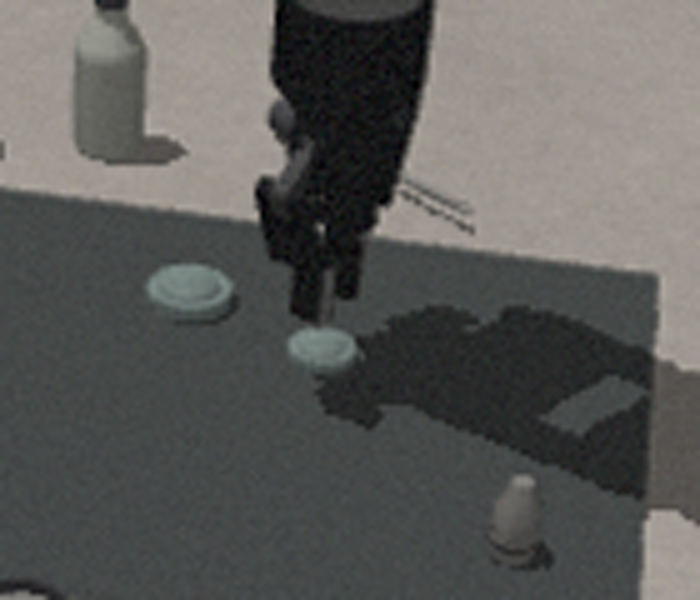

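```bash
python3 - <<'E'
from h import *
s=load('side1'); st=s['st']; Rt=R.from_rotvec(st['eef_rot']).as_matrix(); K=np.array(s['camera_matrix']); Rc=R.from_rotvec(s['rotation']).as_matrix()
def pr(p):
    q=Rc.T@(np.array(p)-s['origin']); w=K@q/q[2]; return ((w[:2]-[299.5,84.5])*5).round(0)
print('lens',pr([482.9,-282.5,8]))
for dz in (0,10,20,30): print(dz,[pr(st['ee_pos']+Rt@np.array([x,y,-dz])).tolist() for y in (14,-14) for x in (-11,11)])
s=load('wrist0'); cv2.imwrite('pics/w0.png',s['pixels'][150:400,100:540])
E
```

```text
lens [319. 347.]
0 [[287.0, 358.0], [324.0, 371.0], [312.0, 335.0], [349.0, 347.0]]
10 [[289.0, 342.0], [326.0, 355.0], [314.0, 319.0], [350.0, 331.0]]
20 [[290.0, 326.0], [327.0, 339.0], [315.0, 303.0], [352.0, 315.0]]
30 [[292.0, 310.0], [329.0, 323.0], [317.0, 286.0], [354.0, 299.0]]
```

Nine pictures viewed so far. The side view shows the fingertips about 28 mm above the reported TCP, well clear of the lens, and the wrist view agrees. So the fingers are effectively shorter than stated. I'll go lower in checked steps.

play_rows:
  delta_pos:
    - [0.6,-1.4,0]
    - [0.6,-1.4,0]
    - [0.6,-1.4,10]
    - [0.6,-1.4,18]
    - [0.6,-1.4,18]
    - [0.6,-1.4,18]
  rotation:
    - [0,0,0]
    - [0,0,0]
    - [0,0,0]
    - [0,0,0]
    - [0,0,0]
    - [0,0,0]
  hand: [0.42,0.42,0.42,0.42,0.42,0.42]

```text
time: 5.85
ee_pos: [482.4, -284.0, -13.5]
eef_rot: [0.526, 3.096, -0.002]
wrist_force: [-0.4, -0.1, -0.4]
opening: 49.6
```

play_rows:
  delta_pos:
    - [0,0,3]
    - [0,0,5]
    - [0,0,6]
    - [0,0,6]
  rotation:
    - [0,0,0]
    - [0,0,0]
    - [0,0,0]
    - [0,0,0]
  hand: [0.42,0.42,0.42,0.42]

```text
time: 6.35
ee_pos: [482.4, -284.0, -19.6]
eef_rot: [0.526, 3.095, -0.002]
wrist_force: [0.6, -0.0, 0.5]
opening: 49.9
```

play_rows:
  delta_pos:
    - [0,0,0]
    - [0,0,0]
    - [0,0,0]
    - [0,0,0]
  rotation:
    - [0,0,0]
    - [0,0,0]
    - [0,0,0]
    - [0,0,0]
  hand: [0.55,0.62,0.65,0.65]

```text
time: 6.85
ee_pos: [482.8, -284.2, -19.1]
eef_rot: [0.526, 3.095, -0.003]
wrist_force: [-0.5, 1.6, 5.8]
opening: 30.1
```

play_rows:
  delta_pos:
    - [0,0,-2]
    - [0,0,-2]
    - [0,0,0]
    - [0,0,3]
    - [0,0,4.2]
    - [0,0,4.2]
  rotation:
    - [0,0,0]
    - [0,0,0]
    - [0,0,0]
    - [0,0,0]
    - [0,0,0]
    - [0,0,0]
  hand: [0.42,0.42,0.42,0.42,0.42,0.42]

```text
time: 7.6
ee_pos: [482.7, -284.1, -23.5]
eef_rot: [0.526, 3.095, -0.002]
wrist_force: [1.6, 0.9, -0.5]
opening: 49.5
```

play_rows:
  delta_pos:
    - [0,0,0]
    - [0,0,0]
    - [0,0,0]
    - [0,0,0]
    - [0,0,0]
  rotation:
    - [0,0,0]
    - [0,0,0]
    - [0,0,0]
    - [0,0,0]
    - [0,0,0]
  hand: [0.5,0.6,0.65,0.65,0.65]

```text
time: 8.22
ee_pos: [482.8, -284.2, -23.2]
eef_rot: [0.526, 3.095, -0.003]
wrist_force: [-1.5, 0.6, 4.6]
opening: 33.7
```

play_rows:
  delta_pos:
    - [0,0,0]
    - [0,0,0]
    - [0,0,-40]
    - [0,0,-85]
    - [0,0,-123.4]
    - [0,0,-123.4]
    - [0,0,-123.4]
    - [0,0,-123.4]
  rotation:
    - [0,0,0]
    - [0,0,0]
    - [0,0,0]
    - [0,0,0]
    - [0,0,0]
    - [0,0,0]
    - [0,0,0]
    - [0,0,0]
  hand: [0.42,0.42,0.42,0.42,0.42,0.42,0.42,0.42]

```text
time: 9.22
ee_pos: [482.0, -283.6, 98.9]
eef_rot: [0.526, 3.097, -0.001]
wrist_force: [0.1, -0.2, 0.3]
opening: 49.4
```

```bash
cat > fit.py <<'E'
from h import *
def lensfit(f):
    s=load(f); im=s['pixels'].astype(int); st=s['st']
    u,v=w2pix(s,[482.8,-283,8]).astype(int); x0,y0=u-35,v-35
    c=im[y0:y0+70,x0:x0+70]; m=(c.sum(2)>480).astype(np.uint8)
    n,l,stt,cen=cv2.connectedComponentsWithStats(m); k=1+np.argmax(stt[1:,4])
    b=stt[k]; ctr=(x0+b[0]+b[2]/2-.5,y0+b[1]+b[3]/2-.5)
    p=pix2w(s,*ctr,8); Rt=R.from_rotvec(st['eef_rot']).as_matrix()
    print(f,b,ctr,'w',p.round(2),'tool',(Rt.T@(p-st['ee_pos'])).round(2),'ee',st['ee_pos'].round(2))
E
python3 - <<'E'
from fit import *
s=snap('wrist','wlens2'); lensfit('wlens'); lensfit('wlens2')
E
```

```text
wlens [  16   16   42   40 1249] (np.float64(315.5), np.float64(193.5)) w [ 483.46 -282.28    8.  ] tool [-1.66  0.35 92.21] ee [ 481.75 -281.97  100.21]
wlens2 [  16   16   41   40 1263] (np.float64(317.0), np.float64(192.5)) w [ 483.01 -282.28    8.  ] tool [-0.42  1.67 90.94] ee [ 482.02 -283.63   98.94]
```

play_rows:
  delta_pos:
    - [-1,-0.3,50]
    - [-1,-0.3,100]
    - [-1,-0.3,116]
    - [-1,-0.3,122]
    - [-1,-0.3,122]
    - [-1,-0.3,122]
    - [-1,-0.3,122]
    - [-1,-0.3,122]
    - [-1,-0.3,122]
    - [-1,-0.3,122]
  rotation:
    - [0,0,0]
    - [0,0,0]
    - [0,0,0]
    - [0,0,0]
    - [0,0,0]
    - [0,0,0]
    - [0,0,0]
    - [0,0,0]
    - [0,0,0]
    - [0,0,0]
  hand: [0.42,0.42,0.42,0.42,0.42,0.42,0.5,0.6,0.68,0.68]

```text
time: 10.52
ee_pos: [483.4, -284.6, -22.0]
eef_rot: [0.526, 3.096, -0.002]
wrist_force: [-2.4, 0.7, 8.8]
opening: 33.3
```

play_rows:
  delta_pos:
    - [0,0,0]
    - [0,0,0]
    - [0,0,-4]
    - [0,0,-8]
    - [0,0,-8]
  rotation:
    - [0,0,0]
    - [0,0,0]
    - [0,0,0]
    - [0,0,0]
    - [0,0,0]
  hand: [0.68,0.68,0.68,0.68,0.68]

```text
time: 11.15
ee_pos: [483.5, -284.7, -13.6]
eef_rot: [0.526, 3.095, -0.003]
wrist_force: [0.7, -0.1, 0.2]
opening: 33.1
```

```bash
python3 - <<'E'
from h import *
s=snap('wrist','wheld'); st=s['st']; print(st['ee_pos'],st['wrist_force'],st['torque'],st['opening'])
go(561.8,32.3,150)
cv2.imwrite('pics/heldc.png',cv2.resize(s['pixels'][170:290,240:390],None,fx=4,fy=4,interpolation=cv2.INTER_CUBIC))
E
```

```text
[ 483.53330783 -284.69826824  -13.60356773] [ 0.74100285 -0.11586089  0.23602601] [0.00644789 0.0221138  0.02649703] 33.06398940972951
delta [  30.38  324.87 -164.27] dist 365.3 tilt deg [ 0.1 -0.1]
```

View pics/heldc.png

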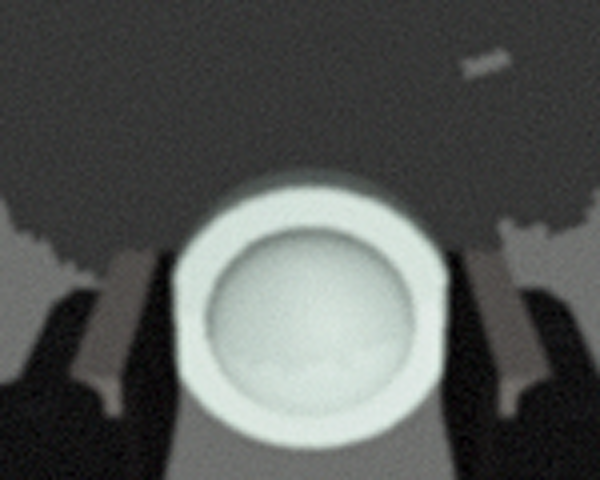

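play_rows:
  delta_pos:
    - [0,0,-50]
    - [5,50,-94]
    - [15,110,-94]
    - [25,170,-94]
    - [29.7,230,-94]
    - [29.7,290,-94]
    - [29.7,315,-94]
    - [29.7,324.7,-94]
    - [29.7,324.7,-94]
    - [29.7,324.7,-94]
  rotation:
    - [0,0,0]
    - [0,0,0]
    - [0,0,0]
    - [0,0,0]
    - [0,0,0]
    - [0,0,0]
    - [0,0,0]
    - [0,0,0]
    - [0,0,0]
    - [0,0,0]
  hand: [0.68,0.68,0.68,0.68,0.68,0.68,0.68,0.68,0.68,0.68]

```text
time: 12.45
ee_pos: [562.3, 30.7, 79.7]
eef_rot: [0.528, 3.095, -0.003]
wrist_force: [-0.9, -0.6, 0.8]
opening: 33.1
```

```bash
python3 - <<'E'
from h import *
st=arm.state(); print(st['wrist_force'],st['torque'],st['opening'],st['joint_pos'])
go(562.4,31.9,46)
E
```

```text
[-0.86455819 -0.55391794  0.82148084] [ 0.02129215  0.01551203 -0.02380228] 33.104637350894976 [-0.0095897   0.45710586  1.60883257 -0.00217135  1.07407131 -1.24140599]
delta [ 0.38  1.22 33.73] dist 33.8 tilt deg [ 0.09 -0.11]
```

play_rows:
  delta_pos:
    - [0.4,1.2,15]
    - [0.4,1.2,28]
    - [0.4,1.2,33]
    - [0.4,1.2,33]
    - [0.4,1.2,33]
  rotation:
    - [0,0,0]
    - [0,0,0]
    - [0,0,0]
    - [0,0,0]
    - [0,0,0]
  hand: [0.68,0.68,0.68,0.68,0.68]

```text
time: 13.08
ee_pos: [562.6, 31.9, 47.0]
eef_rot: [0.528, 3.095, -0.002]
wrist_force: [0.5, -0.3, 0.4]
opening: 33.3
```

```bash
python3 - <<'E'
from h import *
st=arm.state(); print(st['wrist_force'],st['torque'])
go(562.4,31.9,42)
E
```

```text
[ 0.53194879 -0.33402501  0.36489142] [-0.04890442 -0.00238192  0.02081555]
delta [ 0.17 -0.04  5.01] dist 5.0 tilt deg [ 0.12 -0.11]
```

play_rows:
  delta_pos:
    - [0.2,0,3]
    - [0.2,0,5]
    - [0.2,0,6]
    - [0.2,0,7]
    - [0.2,0,7]
  rotation:
    - [0,0,0]
    - [0,0,0]
    - [0,0,0]
    - [0,0,0]
    - [0,0,0]
  hand: [0.68,0.68,0.68,0.68,0.68]

```text
time: 13.7
ee_pos: [562.4, 31.9, 40.0]
eef_rot: [0.528, 3.095, -0.003]
wrist_force: [0.2, 0.4, -0.6]
opening: 33.1
```

play_rows:
  delta_pos:
    - [0,0,1]
    - [0,0,2]
    - [0,0,2.5]
    - [0,0,2.5]
  rotation:
    - [0,0,0]
    - [0,0,0]
    - [0,0,0]
    - [0,0,0]
  hand: [0.68,0.68,0.68,0.68]

```text
time: 14.2
ee_pos: [562.6, 31.9, 37.6]
eef_rot: [0.528, 3.094, -0.002]
wrist_force: [1.2, 0.0, 1.3]
opening: 33.2
```

play_rows:
  delta_pos:
    - [0,0,1]
    - [0,0,1.5]
    - [0,0,1.5]
  rotation:
    - [0,0,0]
    - [0,0,0]
    - [0,0,0]
  hand: [0.68,0.68,0.68]

```text
time: 14.58
ee_pos: [562.7, 31.9, 36.7]
eef_rot: [0.528, 3.094, -0.002]
wrist_force: [-2.0, -1.8, 7.1]
opening: 33.0
```

play_rows:
  delta_pos:
    - [0,0,0.8]
    - [0,0,1]
    - [0,0,1]
  rotation:
    - [0,0,0]
    - [0,0,0]
    - [0,0,0]
  hand: [0.68,0.68,0.68]

```text
time: 14.95
ee_pos: [562.8, 31.9, 36.6]
eef_rot: [0.528, 3.094, -0.002]
wrist_force: [-4.3, -0.1, 12.6]
opening: 33.0
```

play_rows:
  delta_pos:
    - [0,0,-0.5]
    - [0,0,-0.5]
    - [0,0,-0.5]
    - [0,0,-40]
    - [-1,2.5,-90]
    - [-1,2.5,-119]
    - [-1,2.5,-119]
    - [-1,2.5,-119]
  rotation:
    - [0,0,0]
    - [0,0,0]
    - [0,0,0]
    - [0,0,0]
    - [0,0,0]
    - [0,0,0]
    - [0,0,0]
    - [0,0,0]
  hand: [0.5,0.42,0.42,0.4,0.4,0.4,0.4,0.4]

```text
time: 15.95
ee_pos: [563.7, 34.2, 154.5]
eef_rot: [0.528, 3.095, -0.003]
wrist_force: [0.5, -0.1, -0.3]
opening: 51.3
```

```bash
python3 - <<'E'
from h import *
s=snap('wrist','wseat'); st=s['st']; print(st['time'],st['ee_pos'],st['wrist_force'])
c=(562.0,34.15)
u,v=w2pix(s,[*c,64]).astype(int)
overlay(s,'seat',u-35,v-35,70,8,[(*c,66,18,(0,0,255)),(*c,66,13,(0,255,0))])
E
```

```text
15.95 [563.69470486  34.17696337 154.50951049] [ 0.46748559 -0.08505736 -0.32156359]
```

View pics/seat.png

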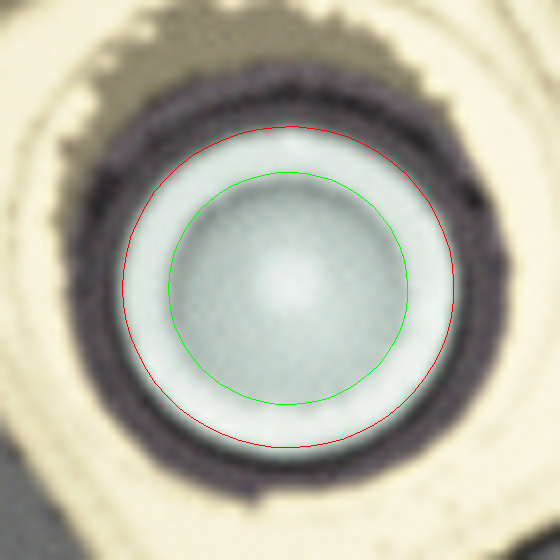

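The lens sits centred in the cell (288,290) with an even dark margin all round. Next is the ring.

```bash
python3 - <<'E'
from h import *
p=pix2w(load('top0'),172.75,212.5,16); print(p)
go(p[0],p[1],108)
E
```

```text
[492.85332089 318.77650916  16.        ]
delta [161.16 245.15  45.59] dist 296.9 tilt deg [ 0.06 -0.12]
```

play_rows:
  delta_pos:
    - [161,245,0]
    - [161,245,0]
    - [161,245,20]
    - [161,245,45.5]
    - [161,245,45.5]
    - [161,245,45.5]
    - [161,245,45.5]
    - [161,245,45.5]
    - [161,245,45.5]
  rotation:
    - [0,0,0]
    - [0,0,0]
    - [0,0,0]
    - [0,0,0]
    - [0,0,0]
    - [0,0,0]
    - [0,0,0]
    - [0,0,0]
    - [0,0,0]
  hand: [0,0,0,0,0,0,0,0,0]

```text
time: 17.12
ee_pos: [493.4, 317.8, 108.4]
eef_rot: [0.53, 3.095, -0.002]
wrist_force: [0.4, 0.2, 0.4]
opening: 85.4
```

```bash
cat > ringfit.py <<'E'
from h import *
s=snap('wrist','wring'); st=s['st']; print(st['time'],st['ee_pos'],st['opening'],st['wrist_force'])
im=s['pixels'].astype(int); u,v=w2pix(s,[492.9,318.8,16]).astype(int); x0,y0=u-70,v-70
c=im[y0:y0+140,x0:x0+140]
for th in (400,480,560,620):
    m=(c.sum(2)>th).astype(np.uint8); cs,h=cv2.findContours(m,cv2.RETR_CCOMP,cv2.CHAIN_APPROX_NONE)
    for k,q in enumerate(cs):
        if cv2.contourArea(q)<300: continue
        e=cv2.fitEllipse(q); ctr=np.array(e[0])+[x0,y0]; p=pix2w(s,*ctr,16)
        Rt=R.from_rotvec(st['eef_rot']).as_matrix()
        print(th,'hole' if h[0][k][3]>=0 else 'outer',ctr.round(1),np.round(e[1],1),p.round(2),'tool',(Rt.T@(p-st['ee_pos'])).round(2))
E
python3 ringfit.py
```

```text
17.125 [493.43499122 317.83484239 108.40899827] 85.43051473303242 [0.40251163 0.20738993 0.43608036]
400 outer [318.2 191.3] [66.5 68.9] [494.15 320.33  16.  ] tool [ 0.33  2.7  92.41]
400 hole [318.2 192.2] [30.2 31.8] [494.98 320.11  16.  ] tool [-0.52  2.77 92.41]
480 outer [318.1 191.3] [65.5 67.8] [494.17 320.3   16.  ] tool [ 0.31  2.68 92.41]
480 hole [318.2 192.2] [31.3 32.4] [494.94 320.05  16.  ] tool [-0.5   2.7  92.41]
560 outer [318.2 191.3] [64.7 66.9] [494.21 320.33  16.  ] tool [ 0.28  2.72 92.41]
560 hole [318.2 192.1] [32.  33.4] [494.88 320.12  16.  ] tool [-0.42  2.75 92.41]
620 outer [318.2 191.4] [63.7 66.2] [494.25 320.32  16.  ] tool [ 0.23  2.72 92.41]
620 hole [318.1 192.2] [32.8 34. ] [494.93 320.02  16.  ] tool [-0.51  2.67 92.41]
```

play_rows:
  delta_pos:
    - [-0.9,0.9,50]
    - [-0.9,0.9,95]
    - [-0.9,0.9,120]
    - [-0.9,0.9,130]
    - [-0.9,0.9,134.4]
    - [-0.9,0.9,134.4]
    - [-0.9,0.9,134.4]
    - [-0.9,0.9,134.4]
  rotation:
    - [0,0,0]
    - [0,0,0]
    - [0,0,0]
    - [0,0,0]
    - [0,0,0]
    - [0,0,0]
    - [0,0,0]
    - [0,0,0]
  hand: [0,0,0,0,0,0,0,0]

```text
time: 18.18
ee_pos: [495.0, 318.4, -25.4]
eef_rot: [0.529, 3.094, -0.001]
wrist_force: [-0.7, -0.5, -0.8]
opening: 85.4
```

```bash
python3 - <<'E'
from h import *
st=arm.state(); print(st['ee_pos'],st['wrist_force'],st['torque'])
a=load('wring')['st']; Rt=R.from_rotvec(a['eef_rot']).as_matrix()
go(*(a['ee_pos']+Rt@np.array([-.9,.85,134.4])))
E
```

```text
[494.95818569 318.43598685 -25.37712104] [-0.70543125 -0.48420613 -0.77113452] [-0.05695772  0.02290581  0.00475401]
delta [ 0.08 -0.38  0.61] dist 0.7 tilt deg [ 0.13 -0.08]
```

Close on the ring with moderate force.

play_rows:
  delta_pos:
    - [0.1,-0.4,0]
    - [0.1,-0.4,0]
    - [0.1,-0.4,0]
    - [0.1,-0.4,0]
    - [0.1,-0.4,0]
    - [0.1,-0.4,0]
  rotation:
    - [0,0,0]
    - [0,0,0]
    - [0,0,0]
    - [0,0,0]
    - [0,0,0]
    - [0,0,0]
  hand: [0.15,0.25,0.35,0.4,0.4,0.4]
  grip_force: 50

```text
time: 18.92
ee_pos: [495.0, 318.2, -24.7]
eef_rot: [0.529, 3.094, -0.001]
wrist_force: [-2.1, -1.9, 7.3]
opening: 58.0
```

```bash
python3 - <<'E'
from h import *
st=arm.state(); print(st['ee_pos'],st['wrist_force'],st['torque'],st['opening'])
E
```

```text
[495.01964601 318.20778373 -24.6963243 ] [-2.09912229 -1.87259035  7.25251863] [-0.27753128  0.39874997 -0.02960959] 58.01774358153671
```

play_rows:
  delta_pos:
    - [0,0,-5]
    - [0,0,-30]
    - [0,0,-70]
    - [0,0,-90]
    - [0,0,-90]
  rotation:
    - [0,0,0]
    - [0,0,0]
    - [0,0,0]
    - [0,0,0]
    - [0,0,0]
  hand: [0.42,0.42,0.42,0.42,0.42]

```text
time: 19.55
ee_pos: [495.4, 318.7, 66.8]
eef_rot: [0.529, 3.091, 0.002]
wrist_force: [-0.2, 0.3, -1.0]
opening: 57.9
```

```bash
python3 - <<'E'
from h import *
st=arm.state(); print(st['ee_pos'],st['wrist_force'],st['torque'],st['opening'])
go(561.6,32.35,62)
E
```

```text
[495.37594971 318.70760652  66.75985276] [-0.16882225  0.25322277 -0.97595372] [-0.0305889   0.00562046 -0.04459284] 57.88610088458573
delta [-157.63 -248.07    5.01] dist 294.0 tilt deg [0.31 0.02]
```

play_rows:
  delta_pos:
    - [-30,-47,3]
    - [-60,-95,5]
    - [-92,-145,5]
    - [-124,-195,5]
    - [-148,-233,5]
    - [-158,-248,5]
    - [-158,-248,5]
    - [-158,-248,5]
    - [-158,-248,5]
  rotation:
    - [0,0,0]
    - [0,0,0]
    - [0,0,0]
    - [0,0,0]
    - [0,0,0]
    - [0,0,0]
    - [0,0,0]
    - [0,0,0]
    - [0,0,0]
  hand: [0.42,0.42,0.42,0.42,0.42,0.42,0.42,0.42,0.42]

```text
time: 20.68
ee_pos: [561.8, 33.5, 61.9]
eef_rot: [0.527, 3.092, 0.002]
wrist_force: [1.0, 0.3, -1.3]
opening: 57.5
```

```bash
python3 - <<'E'
from h import *
st=arm.state(); print(st['wrist_force'],st['torque'],st['opening'],st['joint_pos'][5])
go(561.6,32.35,48)
E
```

```text
[ 1.04573879  0.30109522 -1.30594851] [-0.02761933 -0.0004482   0.01929661] 57.54620161419978 -1.2395072255964357
delta [-0.16 -1.16 13.89] dist 13.9 tilt deg [0.3  0.03]
```

play_rows:
  delta_pos:
    - [-0.2,-1.2,8]
    - [-0.2,-1.2,16]
    - [-0.2,-1.2,19]
    - [-0.2,-1.2,19]
    - [-0.2,-1.2,19]
  rotation:
    - [0,0,0]
    - [0,0,0]
    - [0,0,0]
    - [0,0,0]
    - [0,0,0]
  hand: [0.42,0.42,0.42,0.42,0.42]

```text
time: 21.3
ee_pos: [561.8, 32.3, 43.1]
eef_rot: [0.527, 3.092, 0.002]
wrist_force: [0.5, 1.0, -1.1]
opening: 57.6
```

```bash
python3 - <<'E'
from h import *
st=arm.state(); print(st['wrist_force'],st['torque'],st['opening'])
go(561.6,32.35,38)
E
```

```text
[ 0.45935878  1.0390482  -1.07471445] [ 0.03605984  0.02980965 -0.01585435] 57.62592882521793
delta [0.22 0.02 5.06] dist 5.1 tilt deg [0.31 0.02]
```

Underside is now about 3.5 mm above the rim. I'll go down gently, checking as I go.

play_rows:
  delta_pos:
    - [0.2,0,2]
    - [0.2,0,4]
    - [0.2,0,5]
    - [0.2,0,5]
  rotation:
    - [0,0,0]
    - [0,0,0]
    - [0,0,0]
    - [0,0,0]
  hand: [0.42,0.42,0.42,0.42]

```text
time: 21.8
ee_pos: [561.6, 32.3, 38.0]
eef_rot: [0.527, 3.092, 0.002]
wrist_force: [0.5, -0.1, -1.1]
opening: 57.7
```

play_rows:
  delta_pos:
    - [0,0,1]
    - [0,0,2]
    - [0,0,2]
  rotation:
    - [0,0,0]
    - [0,0,0]
    - [0,0,0]
  hand: [0.42,0.42,0.42]

```text
time: 22.18
ee_pos: [561.8, 32.3, 36.1]
eef_rot: [0.527, 3.091, 0.002]
wrist_force: [0.8, 0.3, 2.0]
opening: 57.7
```

play_rows:
  delta_pos:
    - [0,0,1]
    - [0,0,1.2]
    - [0,0,1.2]
  rotation:
    - [0,0,0]
    - [0,0,0]
    - [0,0,0]
  hand: [0.42,0.42,0.42]

```text
time: 22.55
ee_pos: [562.1, 32.2, 35.0]
eef_rot: [0.526, 3.091, 0.002]
wrist_force: [4.7, -0.1, 0.3]
opening: 57.6
```

```bash
python3 - <<'E'
from h import *
st=arm.state(); print(st['ee_pos'],st['wrist_force'],st['torque'],st['opening'])
E
```

```text
[562.142321    32.23252194  35.01941552] [ 4.6880832  -0.0517639   0.30020907] [-0.2264736  -0.75696543  0.00548376] 57.62395177671526
```

play_rows:
  delta_pos:
    - [-0.6,0.2,0]
    - [-0.6,0.2,0.8]
    - [-0.6,0.2,1.5]
    - [-0.6,0.2,1.5]
  rotation:
    - [0,0,0]
    - [0,0,0]
    - [0,0,0]
    - [0,0,0]
  hand: [0.42,0.42,0.42,0.42]

```text
time: 23.05
ee_pos: [562.6, 32.3, 33.4]
eef_rot: [0.526, 3.091, 0.002]
wrist_force: [1.3, -0.7, -0.1]
opening: 57.4
```

```bash
python3 - <<'E'
from h import *
st=arm.state(); print(st['ee_pos'],st['wrist_force'],st['torque'],st['opening'],st['eef_rot'])
E
```

```text
[562.62952892  32.26486005  33.40138341] [ 1.33543164 -0.72519498 -0.09418903] [-0.07644689 -0.20936464  0.02811086] 57.40932706979595 [5.26425374e-01 3.09098037e+00 2.18580711e-03]
```

play_rows:
  delta_pos:
    - [-0.2,0,0.8]
    - [-0.2,0,1.5]
    - [-0.2,0,1.5]
  rotation:
    - [0,0,0]
    - [0,0,0]
    - [0,0,0]
  hand: [0.42,0.42,0.42]

```text
time: 23.42
ee_pos: [562.7, 32.2, 31.8]
eef_rot: [0.526, 3.091, 0.002]
wrist_force: [-0.1, 0.8, -0.6]
opening: 57.8
```

```bash
python3 - <<'E'
from h import *
st=arm.state(); print(st['ee_pos'],st['wrist_force'],st['torque'],st['opening'])
E
```

```text
[562.72246404  32.19123724  31.7655197 ] [-0.08522785  0.81212944 -0.6143449 ] [ 0.01237559 -0.05157999  0.04384513] 57.84053402708815
```

play_rows:
  delta_pos:
    - [0,0,0.8]
    - [0,0,1.5]
    - [0,0,1.5]
  rotation:
    - [0,0,0]
    - [0,0,0]
    - [0,0,0]
  hand: [0.42,0.42,0.42]

```text
time: 23.8
ee_pos: [562.8, 32.2, 30.4]
eef_rot: [0.526, 3.091, 0.002]
wrist_force: [0.4, -0.4, 1.9]
opening: 57.6
```

```bash
python3 - <<'E'
from h import *
st=arm.state(); print(st['ee_pos'],st['wrist_force'],st['torque'],st['opening'])
E
```

```text
[562.7643368   32.20501368  30.41828964] [ 0.38632213 -0.36772145  1.90353885] [ 0.00540134  0.10956173 -0.03113297] 57.56845818249216
```

play_rows:
  delta_pos:
    - [0,0,0.5]
    - [0,0,0.8]
    - [0,0,0.8]
  rotation:
    - [0,0,0]
    - [0,0,0]
    - [0,0,0]
  hand: [0.42,0.42,0.42]

```text
time: 24.18
ee_pos: [562.9, 32.2, 30.3]
eef_rot: [0.526, 3.091, 0.002]
wrist_force: [-4.5, -0.7, 9.8]
opening: 57.6
```

```bash
python3 - <<'E'
from h import *
st=arm.state(); print(st['ee_pos'],st['wrist_force'],st['torque'],st['opening'])
E
```

```text
[562.86415537  32.21875498  30.25700521] [-4.46504828 -0.70369288  9.76552863] [-0.0819015   0.7160995   0.04910388] 57.552563726586364
```

play_rows:
  delta_pos:
    - [0,0,0]
    - [0,0,0.3]
    - [0,0,0.7]
    - [0,0,0.7]
  rotation:
    - [0,0,6]
    - [0,0,13]
    - [0,0,20]
    - [0,0,20]
  hand: [0.42,0.42,0.42,0.42]

```text
time: 24.68
ee_pos: [562.8, 32.2, 29.5]
eef_rot: [1.054, 2.953, 0.004]
wrist_force: [-0.2, -0.3, -0.1]
opening: 57.2
```

```bash
cat > rd.py <<'E'
from h import *
F=[];T=[]
for i in range(4):
    snapshot('top'); st=arm.state(); F.append(st['wrist_force']);T.append(st['torque'])
Rt=R.from_rotvec(st['eef_rot']).as_matrix(); yaw=np.degrees(np.arctan2(Rt[1,0],Rt[0,0]))
print('t',st['time'],'p',st['ee_pos'].round(2),'yaw',yaw.round(2),'F',np.mean(F,0).round(2),'T',np.mean(T,0).round(3),'Tz',np.round(T,3)[:,2],'op',st['opening'].round(2),'j6',st['joint_pos'][5].round(3),'Ftool',(Rt.T@np.mean(F,0)).round(1))
E
python3 rd.py
```

```text
Traceback (most recent call last):
  File "rd.py", line 6, in <module>
    print('t',st['time'],'p',st['ee_pos'].round(2),'yaw',yaw.round(2),'F',np.mean(F,0).round(2),'T',np.mean(T,0).round(3),'Tz',np.round(T,3)[:,2],'op',st['opening'].round(2),'j6',st['joint_pos'][5].round(3),'Ftool',(Rt.T@np.mean(F,0)).round(1))
                                                                                                                                                       ^^^^^^^^^^^^^^^^^^^
AttributeError: 'float' object has no attribute 'round'
```

```bash
sed -i "s/st\['opening'\].round(2)/round(float(st['opening']),2)/" rd.py; python3 rd.py
```

```text
t 25.075 p [562.83  32.2   29.5 ] yaw 140.71 F [-0.3  -0.34 -0.2 ] T [-0.027 -0.043  0.012] Tz [ 0.004 -0.014  0.059 -0.   ] op 57.71 j6 -0.893 Ftool [ 0.  -0.5  0.2]
```

play_rows:
  delta_pos:
    - [0,0,0.4]
    - [0,0,0.7]
    - [0,0,1.1]
    - [0,0,1.1]
  rotation:
    - [0,0,7]
    - [0,0,14]
    - [0,0,20]
    - [0,0,20]
  hand: [0.42,0.42,0.42,0.42]

```text
time: 25.58
ee_pos: [562.8, 32.2, 28.4]
eef_rot: [1.55, 2.727, 0.005]
wrist_force: [-0.2, -0.2, 0.6]
opening: 57.5
```

```bash
python3 rd.py
```

```text
t 25.775 p [562.83  32.21  28.45] yaw 120.81 F [ 0.04 -0.48  1.02] T [-0.013  0.014 -0.032] Tz [-0.046 -0.02  -0.037 -0.025] op 57.88 j6 -0.546 Ftool [-0.4 -0.2 -1. ]
```

play_rows:
  delta_pos:
    - [0,0,0.1]
    - [0,0,0.3]
    - [0,0,0.3]
  rotation:
    - [0,0,6]
    - [0,0,12]
    - [0,0,12]
  hand: [0.42,0.42,0.42]

```text
time: 26.15
ee_pos: [562.9, 32.2, 28.3]
eef_rot: [1.823, 2.552, 0.006]
wrist_force: [0.6, 0.1, 1.4]
opening: 57.9
```

```bash
python3 rd.py
```

```text
t 26.35 p [562.9   32.24  28.23] yaw 108.93 F [-0.3   0.47  1.63] T [0.001 0.019 0.023] Tz [ 0.047  0.022  0.029 -0.007] op 57.88 j6 -0.339 Ftool [ 0.5 -0.1 -1.6]
```

play_rows:
  delta_pos:
    - [0,0,0.1]
    - [0,0,0.2]
    - [0,0,0.2]
  rotation:
    - [0,0,5]
    - [0,0,10]
    - [0,0,10]
  hand: [0.42,0.42,0.42]

```text
time: 26.72
ee_pos: [563.0, 32.2, 28.2]
eef_rot: [2.036, 2.386, 0.007]
wrist_force: [1.1, 0.1, 2.5]
opening: 57.9
```

```bash
python3 rd.py
```

```text
t 26.925 p [563.01  32.23  28.15] yaw 99.04 F [ 0.17 -0.13  3.99] T [-0.076  0.023 -0.008] Tz [-0.044  0.029 -0.012 -0.006] op 57.33 j6 -0.166 Ftool [-0.2  0.2 -4. ]
```

play_rows:
  delta_pos:
    - [0,0,0]
    - [0,0,0]
  rotation:
    - [0,0,5]
    - [0,0,5]
  hand: [0.42,0.42]

```text
time: 27.18
ee_pos: [563.1, 32.2, 28.2]
eef_rot: [2.137, 2.296, 0.008]
wrist_force: [-0.6, -0.3, 3.5]
opening: 57.4
```

```bash
python3 rd.py
```

```text
t 27.375 p [563.02  32.25  28.15] yaw 94.13 F [ 0.06 -0.43  3.99] T [-0.017  0.037 -0.039] Tz [-0.049 -0.033 -0.026 -0.049] op 57.99 j6 -0.08 Ftool [-0.4  0.1 -4. ]
```

play_rows:
  delta_pos:
    - [0,0,0]
    - [0,0,0]
  rotation:
    - [0,0,5]
    - [0,0,5]
  hand: [0.42,0.42]

```text
time: 27.62
ee_pos: [563.0, 32.3, 28.2]
eef_rot: [2.234, 2.203, 0.008]
wrist_force: [-0.4, -0.7, 3.0]
opening: 57.7
```

```bash
python3 rd.py
```

```text
t 27.825 p [563.02  32.29  28.16] yaw 89.23 F [0.56 0.2  3.59] T [ 0.011  0.077 -0.029] Tz [-0.041 -0.029 -0.032 -0.013] op 57.64 j6 0.005 Ftool [ 0.2  0.6 -3.6]
```

play_rows:
  delta_pos:
    - [0,0,0]
    - [0,0,0]
  rotation:
    - [0,0,4]
    - [0,0,4]
  hand: [0.42,0.42]

```text
time: 28.08
ee_pos: [562.9, 32.3, 28.1]
eef_rot: [2.308, 2.125, 0.008]
wrist_force: [-0.1, -0.4, 2.6]
opening: 57.6
```

```bash
python3 rd.py
```

```text
t 28.275 p [562.93  32.29  28.07] yaw 85.3 F [0.09 0.53 1.17] T [ 0.009  0.075 -0.062] Tz [-0.059 -0.067 -0.088 -0.033] op 57.49 j6 0.074 Ftool [ 0.5  0.1 -1.2]
```

play_rows:
  delta_pos:
    - [0,0,0.1]
    - [0,0,0.1]
  rotation:
    - [0,0,4]
    - [0,0,4]
  hand: [0.42,0.42]

```text
time: 28.52
ee_pos: [562.9, 32.3, 27.9]
eef_rot: [2.38, 2.045, 0.008]
wrist_force: [0.1, 0.4, 0.6]
opening: 57.5
```

```bash
python3 rd.py
```

```text
t 28.725 p [562.93  32.32  27.95] yaw 81.37 F [0.99 0.79 1.29] T [ 0.149 -0.002 -0.091] Tz [-0.101 -0.106 -0.091 -0.068] op 57.86 j6 0.142 Ftool [ 0.9  0.9 -1.3]
```

play_rows:
  delta_pos:
    - [0,0,0.1]
    - [0,0,0.1]
  rotation:
    - [0,0,4]
    - [0,0,4]
  hand: [0.42,0.42]

```text
time: 28.98
ee_pos: [563.0, 32.3, 27.8]
eef_rot: [2.448, 1.963, 0.009]
wrist_force: [2.3, -0.1, -0.0]
opening: 57.4
```

```bash
python3 rd.py
```

```text
t 29.175 p [562.99  32.34  27.83] yaw 77.44 F [ 1.67  1.19 -0.46] T [ 0.124 -0.122 -0.101] Tz [-0.094 -0.102 -0.116 -0.094] op 58.0 j6 0.211 Ftool [1.5 1.4 0.5]
```

play_rows:
  delta_pos:
    - [0,0,-0.6]
    - [0,0,-0.6]
  rotation:
    - [0,0,0]
    - [0,0,0]
  hand: [0.42,0.42]

```text
time: 29.42
ee_pos: [562.9, 32.3, 27.9]
eef_rot: [2.448, 1.964, 0.008]
wrist_force: [4.5, 1.4, -6.4]
opening: 57.7
```

```bash
python3 rd.py
```

```text
t 29.625 p [562.88  32.33  27.92] yaw 77.46 F [ 4.68  0.61 -6.68] T [ 0.135 -0.644 -0.077] Tz [-0.039 -0.098 -0.052 -0.119] op 57.59 j6 0.211 Ftool [1.6 4.4 6.7]
```

play_rows:
  delta_pos:
    - [0,0,0.6]
    - [0,0,0.7]
    - [0,0,0.7]
  rotation:
    - [0,0,0]
    - [0,0,3]
    - [0,0,3]
  hand: [0.42,0.42,0.42]

```text
time: 30.0
ee_pos: [563.1, 32.3, 27.6]
eef_rot: [2.498, 1.899, 0.009]
wrist_force: [0.6, -0.1, 4.1]
opening: 57.4
```

```bash
python3 rd.py
```

```text
t 30.2 p [563.02  32.37  27.59] yaw 74.53 F [0.54 0.51 5.32] T [ 0.174  0.146 -0.04 ] Tz [-0.015 -0.098 -0.034 -0.013] op 57.66 j6 0.262 Ftool [ 0.6  0.4 -5.3]
```

```bash
python3 - <<'E'
from h import *
for i in range(3):
    snapshot('top'); st=arm.state(); print(st['joint_torque'].round(3), st['torque'].round(3), st['wrist_force'].round(1))
for f in ('wring','wheld','wseat','wlens2'): print(f,load(f)['st']['joint_torque'].round(3),load(f)['st']['torque'].round(3))
E
```

```text
[-3.9600e-01 -5.7597e+01 -2.7679e+01 -2.1600e-01 -1.2800e-01 -4.3000e-02] [ 0.163  0.1   -0.031] [-0.2  1.6  4.9]
[-3.9900e-01 -5.7596e+01 -2.7680e+01 -2.1600e-01 -1.2800e-01 -4.1000e-02] [0.121 0.134 0.035] [0.8 0.9 6. ]
[-3.9800e-01 -5.7595e+01 -2.7680e+01 -2.1600e-01 -1.2800e-01 -4.1000e-02] [0.103 0.086 0.012] [0.8 1.  5.7]
wring [ 8.7000e-02 -6.1295e+01 -3.3559e+01 -5.0000e-03 -1.0000e-03 -7.0000e-03] [-0.017 -0.004 -0.019]
wheld [ 7.0000e-03 -6.2260e+01 -2.7754e+01 -1.0000e-03  8.0000e-02 -0.0000e+00] [0.006 0.022 0.026]
wseat [ 4.3000e-02 -5.9093e+01 -3.6001e+01 -5.0000e-03  2.4000e-02 -0.0000e+00] [ 0.007  0.06  -0.088]
wlens2 [ 1.1000e-02 -5.8621e+01 -3.2924e+01 -1.0000e-03 -1.2000e-02  0.0000e+00] [ 0.005 -0.025 -0.011]
```

play_rows:
  delta_pos:
    - [0,0,-0.3]
    - [0,0,-0.3]
  rotation:
    - [0,0,1.5]
    - [0,0,1.5]
  hand: [0.42,0.42]

```text
time: 30.6
ee_pos: [563.0, 32.4, 27.7]
eef_rot: [2.522, 1.867, 0.009]
wrist_force: [3.0, 1.2, -1.6]
opening: 57.4
```

```bash
python3 rd.py; python3 -c "
from h import *
print(arm.state()['joint_torque'].round(3))"
```

```text
t 30.8 p [562.99  32.35  27.72] yaw 73.04 F [ 3.35  0.91 -2.23] T [ 0.234 -0.31   0.143] Tz [0.142 0.147 0.133 0.148] op 57.51 j6 0.288 Ftool [1.8 2.9 2.3]
[ -0.575 -61.723 -28.98   -0.112   0.562   0.185]
```

Clear step now: Tz went from about −0.03 to +0.14 N m, so the thread drew tight near yaw 75°. I'll turn about 8° more, following the lead downward.

play_rows:
  delta_pos:
    - [0,0,0.2]
    - [0,0,0.3]
    - [0,0,0.3]
  rotation:
    - [0,0,2]
    - [0,0,4]
    - [0,0,4]
  hand: [0.42,0.42,0.42]

```text
time: 31.18
ee_pos: [563.0, 32.4, 27.5]
eef_rot: [2.587, 1.777, 0.009]
wrist_force: [2.2, 0.5, 0.3]
opening: 57.8
```

```bash
python3 rd.py; python3 -c "
from h import *
print(arm.state()['joint_torque'].round(3))"
```

```text
t 31.375 p [563.    32.37  27.5 ] yaw 69.04 F [2.03 0.93 0.8 ] T [ 0.198 -0.146  0.047] Tz [0.008 0.06  0.035 0.085] op 57.76 j6 0.357 Ftool [ 1.6  1.6 -0.8]
[-3.6300e-01 -5.9951e+01 -2.8377e+01 -1.7000e-01  2.7500e-01  4.7000e-02]
```

play_rows:
  delta_pos:
    - [0,0,0.1]
    - [0,0,0.1]
  rotation:
    - [0,0,3]
    - [0,0,3]
  hand: [0.42,0.42]

```text
time: 31.62
ee_pos: [563.0, 32.3, 27.4]
eef_rot: [2.631, 1.711, 0.009]
wrist_force: [2.1, 0.2, 0.4]
opening: 57.6
```

```bash
python3 rd.py; python3 -c "
from h import *
print(arm.state()['joint_torque'].round(3))"
```

```text
t 31.825 p [563.01  32.37  27.37] yaw 66.08 F [2.84 0.92 0.01] T [ 0.212 -0.22  -0.004] Tz [-0.04   0.049  0.001 -0.025] op 57.43 j6 0.409 Ftool [2.  2.2 0. ]
[-3.3600e-01 -6.0406e+01 -2.8438e+01 -2.1400e-01  3.8900e-01 -1.0000e-02]
```

```bash
cat > r1.py <<'E'
from h import *
st=arm.state(); Rt=R.from_rotvec(st['eef_rot']).as_matrix()
print('t',st['time'],'z',st['ee_pos'][2].round(2),'yaw',np.degrees(np.arctan2(Rt[1,0],Rt[0,0])).round(2),'F',st['wrist_force'].round(1),'T',st['torque'].round(3),'j6t',st['joint_torque'][5].round(3),'v6',st['joint_velocities'][5].round(3))
E
python3 r1.py
```

```text
t 31.825 z 27.37 yaw 66.08 F [ 3.4  1.7 -0.4] T [ 0.249 -0.242 -0.025] j6t -0.01 v6 0.002
```

play_rows:
  delta_pos:
    - [0,0,-0.15]
    - [0,0,-0.3]
  rotation:
    - [0,0,-3]
    - [0,0,-6]
  hand: [0.42,0.42]

```text
time: 32.08
ee_pos: [562.7, 32.2, 27.6]
eef_rot: [2.536, 1.849, 0.008]
wrist_force: [0.4, -0.1, 0.9]
opening: 57.5
```

```bash
python3 r1.py
```

```text
t 32.075 z 27.57 yaw 72.19 F [ 0.4 -0.1  0.9] T [-0.031  0.161 -0.19 ] j6t 0.682 v6 -0.418
```

play_rows:
  delta_pos:
    - [0,0,-0.15]
    - [0,0,-0.3]
  rotation:
    - [0,0,-3]
    - [0,0,-6]
  hand: [0.42,0.42]

```text
time: 32.33
ee_pos: [562.4, 32.1, 27.8]
eef_rot: [2.434, 1.982, 0.007]
wrist_force: [-1.0, -0.2, 1.8]
opening: 57.6
```

```bash
python3 r1.py
```

```text
t 32.325 z 27.81 yaw 78.3 F [-1.  -0.2  1.8] T [-0.098  0.227 -0.115] j6t 0.718 v6 -0.415
```

play_rows:
  delta_pos:
    - [0,0,-0.15]
    - [0,0,-0.3]
  rotation:
    - [0,0,-3]
    - [0,0,-6]
  hand: [0.42,0.42]

```text
time: 32.58
ee_pos: [562.3, 31.8, 28.1]
eef_rot: [2.325, 2.109, 0.006]
wrist_force: [1.4, -1.3, 1.5]
opening: 57.1
```

```bash
python3 r1.py
```

```text
t 32.575 z 28.05 yaw 84.42 F [ 1.4 -1.3  1.5] T [-0.275 -0.133 -0.079] j6t 0.756 v6 -0.417
```

play_rows:
  delta_pos:
    - [0,0,0]
    - [0,0,0]
  rotation:
    - [0,0,-3]
    - [0,0,-6]
  hand: [0.42,0.42]

```text
time: 32.83
ee_pos: [562.3, 31.7, 28.2]
eef_rot: [2.209, 2.23, 0.005]
wrist_force: [1.6, 1.3, 2.8]
opening: 57.8
```

```bash
python3 r1.py
```

```text
t 32.825 z 28.19 yaw 90.55 F [1.6 1.3 2.8] T [ 0.056 -0.164 -0.067] j6t 0.832 v6 -0.415
```

play_rows:
  delta_pos:
    - [0.3,0.4,0]
    - [0.6,0.7,0]
  rotation:
    - [0,0,2]
    - [0,0,4]
  hand: [0.42,0.42]

```text
time: 33.08
ee_pos: [562.8, 32.1, 28.1]
eef_rot: [2.289, 2.147, 0.005]
wrist_force: [-0.1, -2.2, 1.1]
opening: 57.5
```

```bash
python3 r1.py
```

```text
t 33.075 z 28.14 yaw 86.34 F [-0.1 -2.2  1.1] T [-0.273  0.234  0.038] j6t -0.625 v6 0.281
```

play_rows:
  delta_pos:
    - [0,0,0.1]
    - [0,0,0.2]
  rotation:
    - [0,0,2]
    - [0,0,4]
  hand: [0.42,0.42]

```text
time: 33.33
ee_pos: [562.8, 32.2, 28.0]
eef_rot: [2.366, 2.063, 0.005]
wrist_force: [0.1, 0.5, 2.6]
opening: 57.7
```

```bash
python3 r1.py
```

```text
t 33.325 z 27.98 yaw 82.17 F [0.1 0.5 2.6] T [0.029 0.011 0.067] j6t -0.423 v6 0.271
```

play_rows:
  delta_pos:
    - [0,0,0.1]
    - [0,0,0.2]
  rotation:
    - [0,0,2]
    - [0,0,4]
  hand: [0.42,0.42]

```text
time: 33.58
ee_pos: [562.9, 32.2, 27.9]
eef_rot: [2.439, 1.976, 0.006]
wrist_force: [0.9, 0.9, 1.7]
opening: 57.9
```

```bash
python3 r1.py
```

```text
t 33.575 z 27.85 yaw 78.03 F [0.9 0.9 1.7] T [ 0.106 -0.052  0.238] j6t -0.367 v6 0.275
```

play_rows:
  delta_pos:
    - [0,0,0.1]
    - [0,0,0.2]
  rotation:
    - [0,0,2]
    - [0,0,4]
  hand: [0.42,0.42]

```text
time: 33.83
ee_pos: [562.9, 32.3, 27.7]
eef_rot: [2.509, 1.887, 0.006]
wrist_force: [1.1, 0.3, 2.1]
opening: 57.7
```

```bash
python3 r1.py
```

```text
t 33.825 z 27.66 yaw 73.89 F [1.1 0.3 2.1] T [ 0.068 -0.046  0.269] j6t -0.309 v6 0.276
```

In-motion torque: +0.07 at yaw 82°, +0.24 at 78°. Tight onset is about 80°, so the snug target is about 70°.

play_rows:
  delta_pos:
    - [0,0,0.1]
    - [0,0,0.2]
    - [0,0,0.2]
    - [0,0,0.2]
  rotation:
    - [0,0,2]
    - [0,0,4]
    - [0,0,4]
    - [0,0,4]
  hand: [0.42,0.42,0.42,0.42]

```text
time: 34.33
ee_pos: [563.0, 32.3, 27.5]
eef_rot: [2.573, 1.798, 0.006]
wrist_force: [1.3, 1.1, 2.0]
opening: 57.8
```

```bash
python3 r1.py
```

```text
t 34.325 z 27.51 yaw 69.9 F [1.3 1.1 2. ] T [ 0.127 -0.017  0.043] j6t 0.063 v6 -0.0
```

play_rows:
  delta_pos:
    - [0,0,0]
    - [0,0,0]
    - [0,0,0]
    - [0,0,-20]
    - [0,0,-70]
    - [0,0,-125]
    - [0,0,-125]
    - [0,0,-125]
  rotation:
    - [0,0,0]
    - [0,0,0]
    - [0,0,0]
    - [0,0,0]
    - [0,0,0]
    - [0,0,0]
    - [0,0,0]
    - [0,0,0]
  hand: [0.3,0.1,0,0,0,0,0,0]

```text
time: 35.33
ee_pos: [562.0, 32.3, 151.9]
eef_rot: [2.573, 1.798, 0.005]
wrist_force: [0.5, 0.1, -0.3]
opening: 85.4
```

```bash
python3 - <<'E'
from h import *
s=snap('wrist','wfin'); st=s['st']; print(st['time'],st['ee_pos'],st['wrist_force'],st['opening'])
b=snap('side','sidefin')['pixels']
u,v=w2pix(s,[562,34,66]).astype(int)
A=cv2.resize(s['pixels'][v-50:v+50,u-50:u+50],(400,400),interpolation=cv2.INTER_CUBIC)
B=cv2.resize(b[100:400,120:420],(400,400))
cv2.imwrite('pics/fin.png',np.hstack([A,B]))
E
```

```text
35.325 [562.04006972  32.29984959 151.92490166] [ 0.50149566  0.07055083 -0.34215407] 85.37099145163606
```

View pics/fin.png

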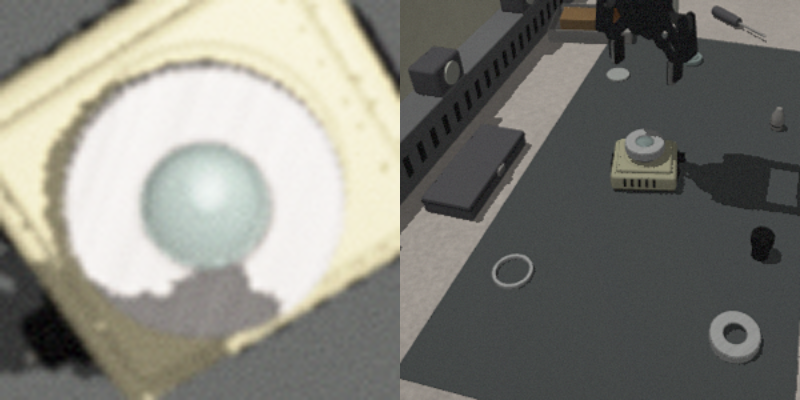

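The picture shows the ring level and centred on the cell at (205,205), with the dome through its hole. The gripper is clear and the bystanders are in place.

```bash
python3 -c "
from rig import arm
print(arm.sign_off())"
```

```text
the job is handed in; nothing more can be done
None
```

I laid the smaller domed lens into the illuminator's cell, screwed the farther retaining ring down clockwise over it, let go and handed the job in at about 35 s.

**Last checks:**
- **Snugness:** the resisting moment stepped from about 0.07 to 0.24 N m near yaw 80°. I stopped about 0.18 rad beyond that, inside the 0.1–0.25 rad snug range.
- **Seating:** the last picture shows the ring level and centred with the dome through its hole. The gripper was open and clear, and the bystanders in view looked unmoved.

**What disagreed or went less cleanly:**
- **Finger length:** the fingertips ended about 28 mm behind the reported TCP, so my first two closings missed the lens; the second touched its rim with about 6 N. I then gripped it, let go to calibrate the camera, and gripped it again.
- **Torque reading:** readings taken at rest were misleading, and I first turned the ring to about 0.24 rad past tight. I backed it off about 25° and re-tightened it reading the torque in motion. The vertical motion had hinted at an earlier onset, near yaw 88°. On that reading the final position is about 0.3 rad past tight and the first pass reached about 0.38 rad. That is over the snug range but under the 0.5 rad overtight limit.

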